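# Load the template plate onto the router jig's dowel

## Task

Pick up the aluminium template plate by its wooden grip block and put it on the plywood jig with its hole end towards the dowel slot, then gently nudge it along the fence until the hole drops over the steel dowel. It must end flat on the bed, down over the dowel, with its long edge along the fence, and be let go. Never press, push or drop the plate hard on the jig or dowel (keep under 40 N), and leave the other things on the bench where they are.

Things in the scene. Friction and masses are not known exactly. Their poses are not given: they have to be found in the camera images.
- jig: plywood jig fixed to the bench: bed 260 (x) x 140 (y) mm, bed top 18 mm above the origin, which is the centre of its underside. A wooden fence 22 mm thick stands 18 mm above the bed along the whole +y side; its inner face is the plane y = +34.2 mm. A short steel dowel stands up from a dark slot in the bed.
- slot_mid (a point): middle of the dowel slot at bed-top height (jig x = +60, y = -12, z = 18 mm), axes as the jig's. The fixed dowel, 12 mm diameter, 8 mm high, tapered nose with 4 mm flat tip, stands exactly on the slot's line (along x, 46.2 mm from the fence face), anywhere within 12 mm of this point either way; where exactly changes from run to run and is not measured.
- template: aluminium template plate 190 (x) x 90 (y) x 8 mm, 0.25 to 0.45 kg, lying flat on the bench; origin at the centre of its underside, z up. On it stands a wooden grip block 30 (x) x 46 (y) x 45 mm high, centred at x = -20 mm, y = 0, its top 53 mm above the origin. One round through hole, 15 mm diameter, at x = +50, y = 0, centred between the long edges.
- hole (a point): centre of the template's hole at the plate's underside (template frame x = +50 mm, y = 0); axes as the template's. The plate runs on 45 mm beyond it in +x. Lying with this end on the dowel and the tail on the bed, the plate slides easily when nudged towards its tail (-x, about 1 to 3 N); pushed the other way it tends to bind.
- tail (a point): point on the template's underside near the end away from the hole (template frame x = -90 mm, y = 0).
- pine_block: glued pine block, 100 x 90 x 75 mm, loose; origin under its centre. Leave it alone.
- tape: roll of paper tape lying flat, 84 mm across, 24 mm high, loose; origin under its centre. Leave it alone.
- screwdriver: screwdriver lying on the bench. Leave it alone.
- hammer: hammer lying on the bench. Leave it alone.
- screw_tray: grey plastic screw tray 130 x 100 x 40 mm; origin under its centre. Leave it alone.
- blank: plain aluminium plate 160 x 90 x 8 mm, no hole and no grip block, lying flat; origin under its centre. Leave it alone.
- push_stick: flat plywood push stick about 250 mm long, 18 mm thick. Leave it alone.
Mind the look-alikes: they are no part of the job. What is shaped like the template but green, pink or purple is not meant.

How it is judged (in metres and radians):
At the end, for the whole second after the job is handed in: The template lies flat on the bed (underside within 3 mm of it at hole and tail, tilt under 0.02 rad), hole down over the dowel (within 16 mm of the slot middle along it, 4 mm across), tail away from the slot, length within 0.045 rad of the fence direction, released and at rest (z of hole in the frame of slot_mid between -0.003 and 0.003 m and z of tail in the frame of slot_mid between -0.003 and 0.003 m and x of hole in the frame of slot_mid between -0.016 and 0.016 m and y of hole in the frame of slot_mid between -0.004 and 0.004 m and x of tail in the frame of slot_mid below -0.1 m and angle between the x axis of template and the x axis of jig, either way round below 0.045 rad and angle between template's own z axis and vertical below 0.02 rad and linear speed of template below 0.01 m/s and angular speed of template below 0.05 rad/s); the robot touches nothing.
It fails at once if the template is pressed, pushed or dropped on the jig or its dowel with more than 40 N (contact force between template and jig above 40 N).
It fails at once if any of the other loose things on the bench is moved by more than 30 mm (distance of any of pine_block, tape, screwdriver, hammer, screw_tray, blank, push_stick from where it was at the start of the episode above 0.03 m).
It also fails if it takes over 51 s, if anything falls off the work surface, if the arm or the gripper's body presses on something with over 40 N, if the wrist force passes 120 N, or if a joint passes its speed limit or range.

## Robot

A 7-joint arm with a two-finger parallel gripper is mounted at the origin on the work surface. World frame = base frame: x ahead of the robot, y to its left, z up, the work surface at z = 0. Lengths are in m, angles in degrees, forces in N, time in s.
With the tool pointing down it reaches from about 0.425 to 1.025 m from the base axis. Payload 9.4 kg.
Tool frame: the origin (TCP) lies midway between the tips of the shut fingers; the grasp point (between the pads) lies 19 mm behind it (arm.grip_depth is the z of the grasp point in the tool frame, in m); z points along the fingers, y is the line along which they close (so a half turn about z gives the same grasp; the last joint's range is limited). The gripper opens to 93 mm and grips with 3 to 60 N. Pads are 15 mm wide; open, the fingers measure 128 mm over their backs; the gripper's body (75 mm by 188 mm) begins 65 mm behind the grasp point.
Start: joints at [63.386, 34.337, -0.143, 91.639, 0.103, 54.024, -4.572], TCP at [0.274, -0.671, 0.219] pointing down, gripper open.
Joint ranges: [-147.43, 147.43], [-19.82, 112.94], [-74.19, 73.91], [6.32, 146.72], [-59.91, 239.91], [6.04, 106.73], [-150.56, 150.56]. Speed limits (degrees/s): [127.2, 127.2, 172.46, 172.46, 180, 180, 180].

## Interface

Orientations are given as [roll, pitch, yaw] about the fixed x, y, z axes, in that order (R = Rz(yaw) Ry(pitch) Rx(roll)).
In Python, from bench import arm, imaging gives the robot as it stands.
- The arm moves only by the tool step_arm, never from a script. Its arguments are lists of equal length, an entry for each row: "grip": the finger opening in mm, from 0 to 93; "translation": the shift along the tool's x, y, z in units of 40 mm (1.0 is 40 mm), a list of three; "yaw": the turn about the tool's z in units of 6 degrees (1.0 is 6 degrees). In form: {"grip": [grip, ...], "translation": [[x, y, z], ...], "yaw": [yaw, ...]}. A call has 1 to 12 rows; each row is the pose to reach, as a shift and turn from the pose commanded when the call began, along the tool's axes at that moment; what a row does not reach only later rows make up. A row lasts 1/12 s, in which the tool goes at most 41.7 mm and 7.16 degrees, less where a joint would pass 70% of its speed; a pose out of reach is approached as far as the arm can. A call with a gripper value outside its range is refused whole. The fingers move at their own pace and stop on an object; the grip force is fixed at half the most. Time passes only in rows, so rows that repeat a pose let the fingers close. It gives the time, the measured TCP pose, the force, the opening and the grip force at its end, in the units of the state.
- arm.sense(): the state, without advancing time (a new reading comes with each control period).
- imaging.snapshot(name): name is "scene" or "top" or "wrist"; returns a dict with "img" (480x640x3 uint8, red, green, blue), "fov_y" (degrees; the focal length in pixels is half the picture's height over the tangent of half this angle, whatever the lens; pixels are square), "cx", "cy" (the principal point, pixels), "view" (4x4, takes a point from world to camera coordinates); the wrist camera has in their place "tool_from_camera" (4x4, takes a point from camera to tool coordinates, whose origin is the TCP and whose axes are the flange's). Camera axes: x right, y down, z forward; pixel columns grow to the right and rows downward; lengths in m; the calibration is good to about 2 mm. A picture is of the moment at which its call begins: read the wrist's pose just before it. There is no depth.
- arm.hand_in(): hands the job in; it is judged then, once.
Trained networks look in the newest picture that a camera, given by its name, has taken for a name from the list of things; names that differ only in an ending like _2 or _b are one class to them, and where a whole thing is asked for, a point or a joint stands for the part that bears it (a point fixed in the world has none). Each returns a list of dicts, best first, with "confidence" (0 to 1); they miss things now and then, are a little off and sometimes report something else, mostly with a low value. They report only what shows in the picture. A call takes as long as a camera call. They do not tell look-alikes from the thing itself.
- imaging.search_frame(camera, name): "pixel" ([column, row] in pixels, amid what is visible of it).
- imaging.trace(camera, name): "mask" (480x640 bool, what is visible of it) and "pixel" ([column, row] in pixels, amid what is visible of it).
The state is a dict: "time_s": time; "joints": joint angles; "dq": joint speeds; "joint_efforts": joint torques, N m; "ee_pos": TCP position; "orientation": TCP orientation; "wrist_force": force on the tool from outside, world axes, zero at the start; "moment": the same for the moment, N m; "gripper_width": opening from 0.0 (shut) to 1.0 (fully open); "grasp_force": force on a finger pad.
Only numpy, scipy, OpenCV 4.12 (cv2) and the standard library are available. Lean on these libraries where they do the work, as an engineer would, in place of code of your own. Each camera call takes 0.05 s, during which the arm holds its last target. There are 200 camera calls.

## Working session

There is one attempt and no reset: what is moved stays moved. The work goes in short steps, Python scripts to look and compute and a tool call to move; the robot and the scene stay as the last step left them, time stands still between calls to the robot, and variables do not carry over. Pictures are saved under pics/ and viewed, at most 10 in all, crops included, and the job is handed in when it is done.

Besides the shell and the picture viewer there is one more tool, called after "Emit:" as name(argument=value, ...) on one line, values as JSON. step_arm: Moves the arm, as the interface text tells. Its arguments: {"type":"object","properties":{"grip":{"type":"array","items":{"type":"number"}},"translation":{"type":"array","items":{"type":"array","items":{"type":"number"}}},"yaw":{"type":"array","items":{"type":"number"}}},"required":["grip","translation","yaw"]}

```bash
mkdir -p pics; ls
cat > h.py <<'E'
import numpy as np, cv2
from bench import arm, imaging
def K(s):
    f=240/np.tan(np.radians(s["fov_y"])/2); return f,s["cx"],s["cy"]
def topix(s,p):
    f,cx,cy=K(s); c=np.asarray(s["view"])@np.append(p,1); return np.array([f*c[0]/c[2]+cx,f*c[1]/c[2]+cy])
def toworld(s,px,z):
    f,cx,cy=K(s); V=np.linalg.inv(np.asarray(s["view"])); d=V[:3,:3]@np.array([(px[0]-cx)/f,(px[1]-cy)/f,1]); o=V[:3,3]
    return o+d*(z-o[2])/d[2]
def save(n,im): cv2.imwrite("pics/"+n,im[:,:,::-1])
E
python3 - <<'E'
from h import *
print(arm.sense())
for c in("top","scene"):
    s=imaging.snapshot(c); save(c+"0.png",s["img"]); np.save(c+"0.npy",s,allow_pickle=True)
    print(c,s["fov_y"],np.linalg.inv(s["view"])[:3].round(3).tolist())
    for n in("template","jig","slot_mid","hole","pine_block","tape","screwdriver","hammer","screw_tray","blank","push_stick"):
        print(n,[(np.round(d["pixel"]).tolist(),round(d["confidence"],2),toworld(s,d["pixel"],0.018).round(3).tolist()) for d in imaging.search_frame(c,n)])
E
```

```text
pics
{'time_s': 0.0, 'joints': array([63.38664017, 34.38603188, -0.1452753 , 91.67936214,  0.10186418,
       54.02475366, -4.57148305]), 'dq': array([ 0.01136065,  0.09871861, -0.02292422,  0.05247717, -0.11583295,
        0.11534646,  0.0422749 ]), 'joint_efforts': array([-5.87461018e-04, -7.65067148e+01,  1.49796735e+00, -2.52350718e+01,
       -5.21969260e-02,  1.70585018e-02,  1.21258377e-04]), 'ee_pos': array([ 0.27395639, -0.67072541,  0.21775076]), 'orientation': array([-1.79910291e+02,  7.46894331e-03,  2.22217392e+01]), 'wrist_force': array([-0.10407826,  0.17431792,  0.02076767]), 'moment': array([0.03250958, 0.00487255, 0.02422549]), 'grasp_force': 0.0, 'gripper_width': 1.0015511388217677}
top 52.74797827361417 [[0.018, -0.982, 0.187, 0.319], [-1.0, -0.015, 0.016, -0.02], [-0.013, -0.187, -0.982, 1.274]]
template [([221.0, 346.0], 0.91, [0.267, 0.236, 0.018]), ([503.0, 338.0], 0.88, [0.298, -0.477, 0.018]), ([475.0, 176.0], 0.76, [0.726, -0.426, 0.018]), ([405.0, 238.0], 0.68, [0.553, -0.234, 0.018]), ([403.0, 339.0], 0.61, [0.291, -0.226, 0.018])]
jig [([232.0, 237.0], 0
[... 1429 characters left out ...]
0.236, 0.018]), ([345.0, 223.0], 0.69, [0.429, -0.003, 0.018]), ([172.0, 181.0], 0.68, [0.736, -0.415, 0.018])]
pine_block [([231.0, 306.0], 0.75, [0.805, 0.055, 0.018])]
tape [([269.0, 259.0], 0.6, [0.658, -0.014, 0.018]), ([358.0, 308.0], 0.42, [0.563, 0.232, 0.018])]
screwdriver [([342.0, 224.0], 0.62, [0.437, -0.004, 0.018]), ([257.0, 199.0], 0.36, [0.575, -0.214, 0.018])]
hammer [([492.0, 399.0], 0.6, [0.47, 0.575, 0.018]), ([356.0, 307.0], 0.17, [0.565, 0.229, 0.018])]
screw_tray [([404.0, 402.0], 0.85, [0.624, 0.474, 0.018]), ([344.0, 222.0], 0.17, [0.428, -0.007, 0.018])]
blank [([199.0, 262.0], 0.65, [0.807, -0.109, 0.018])]
push_stick [([218.0, 125.0], 0.87, [0.51, -0.563, 0.018])]
```

View pics/top0.png

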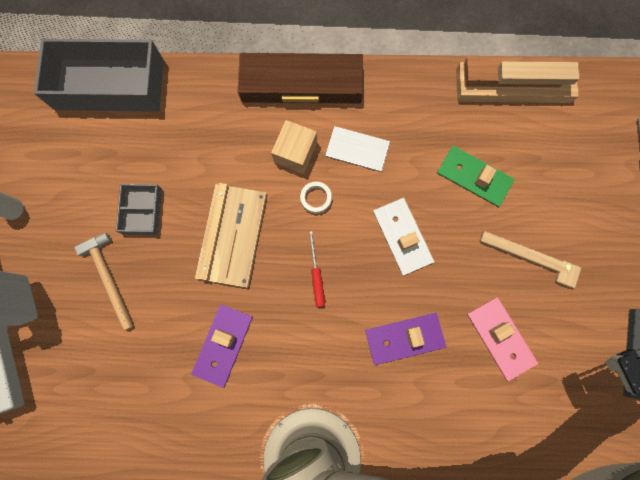

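View pics/scene0.png

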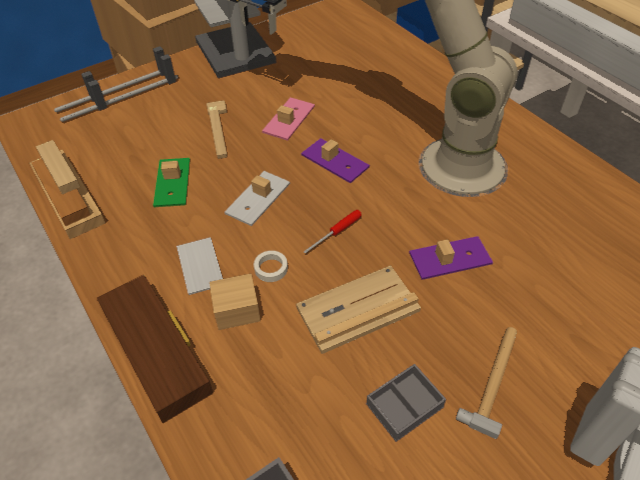

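The candidates for the template in the top view are the white/silver plate (404,237), green (475,176), purple (221,346) and (405,339), and pink (503,338). Only (404,237) is bare aluminium with a hole and a block. The jig is at (232,237), with its fence on the left (+y) and the slot towards the top (+x). Next I'll confirm this in a crop and fit poses.

```bash
cat > fit.py <<'E'
from h import *
from scipy.optimize import minimize
def box(x0,x1,y0,y1,z0,z1): return np.array([[x,y,z] for x in(x0,x1) for y in(y0,y1) for z in(z0,z1)])
TPL=[box(-.095,.095,-.045,.045,0,.008),box(-.035,-.005,-.023,.023,.008,.053)]
JIG=[box(-.13,.13,-.07,.07,0,.018),box(-.13,.13,.0342,.0562,.018,.036)]
def pts(q,P):
    c,s=np.cos(q[2]),np.sin(q[2]); return P@np.array([[c,s,0],[-s,c,0],[0,0,1]])+[q[0],q[1],q[3] if len(q)>3 else 0]
def render(s,q,M,k=4):
    m=np.zeros((480*k,640*k),np.uint8)
    for P in M:
        u=np.array([topix(s,p) for p in pts(q,P)])
        cv2.fillConvexPoly(m,cv2.convexHull(np.round((u+.5)*k).astype(np.int32)),1)
    return cv2.resize(m.astype(np.float32),(640,480),interpolation=cv2.INTER_AREA)
def fit(views,q0,M):
    def cost(v):
        q=np.array(v)/[100,100,10]
        return sum(np.abs(render(s,q,M)-m).sum()/m.sum() for s,m in views)
    x0=np.array(q0)*[100,100,10]
    r=None
    for _ in range(3):
        r=minimize(cost,x0,method="Nelder-Mead",options=dict(initial_simplex=x0+np.vstack([np.zeros(3),np.eye(3)*.7]),maxiter=150)); x0=r.x
    return r.x/[100,100,10],r.fun
E
python3 - <<'E'
from fit import *
S={}
for c in("top","scene"): S[c]=imaging.snapshot(c)
for n,M,q0,w in(("template",TPL,[.553,-.234,.45],{"top":(404,237),"scene":(257,197)}),("jig",JIG,[.548,.223,-.15],{"top":(232,237),"scene":(357,307)})):
    vs={}
    for c in S:
        imaging.snapshot(c)
        for d in imaging.trace(c,n):
            if np.hypot(*(np.array(d["pixel"])-w[c]))<15: vs[c]=(S[c],d["mask"].astype(np.float32)); break
    print(n,list(vs))
    for k in vs: print(k,*fit([vs[k]],q0,M))
    q,e=fit(list(vs.values()),q0,M); print("both",q,e)
    np.save(n+".npy",q)
im=S["top"]["img"]; crop=cv2.resize(im[170:300,190:450],None,fx=3,fy=3,interpolation=cv2.INTER_CUBIC)
for n,P in(("template",[[.05,0,.008],[.095,.045,.008],[.095,-.045,.008],[-.095,.045,.008],[-.095,-.045,.008],[-.02,0,.053]]),("jig",[[.06,-.012,.018],[.13,.0342,.018],[-.13,.0342,.018],[.13,-.07,.018],[-.13,-.07,.018],[.13,.0562,.036],[-.13,.0562,.036]])):
    for p in pts(np.load(n+".npy"),np.array(P)):
        u=(topix(S["top"],p)-[190,170]+.5)*3; cv2.circle(crop,tuple(int(v) for v in u),2,(255,0,0),-1)
save("crop.png",crop)
E
```

```text
template ['top', 'scene']
top [ 0.56045318 -0.23062725  0.41476425] 0.03552176430821419
scene [ 0.5621376  -0.23170105  0.42398973] 0.03529888018965721
both [ 0.5616609  -0.23113183  0.41720051] 0.0833483636379242
jig ['top']
top [ 0.55518962  0.22677341 -0.15345827] 0.01717374660074711
both [ 0.55518962  0.22677341 -0.15345827] 0.01717374660074711
```

View pics/crop.png

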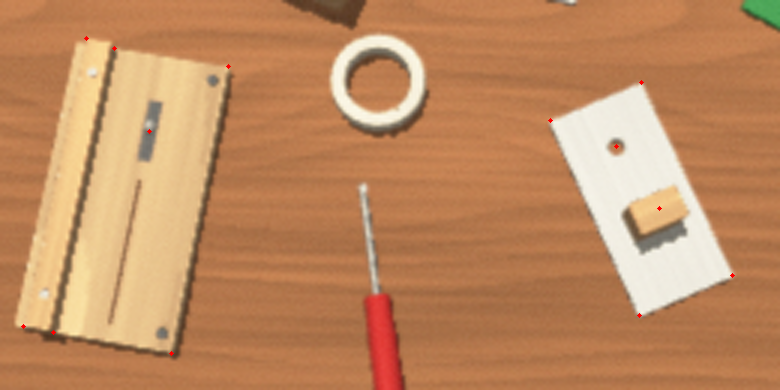

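The crop confirms it: the fitted outlines match the bare aluminium template (hole at crop 616,147, block at 657,209) and the jig, with the slot at (149,131). I'll grip across the block's 46 mm (y) so the plate can pivot when its tail is lowered.

```bash
cat >> h.py <<'E'
from scipy.spatial.transform import Rotation as Ro
def go(p,yaw):
    s=arm.sense(); R=Ro.from_euler("xyz",s["orientation"],degrees=True).as_matrix()
    d=R.T@(np.array(p)-s["ee_pos"])/.04; dy=-((yaw-s["orientation"][2]+180)%360-180)/6
    print("t",s["time_s"].__round__(2) if hasattr(s["time_s"],"__round__") else s["time_s"],"pos",s["ee_pos"].round(4),"ori",s["orientation"].round(2),"F",s["wrist_force"].round(2),"g",round(s["grasp_force"],1),round(s["gripper_width"]*93,1)); print("move",d.round(3),"yaw",round(dy,3))
E
python3 - <<'E'
from fit import *
q=np.load("template.npy"); b=pts(q,np.array([[-.02,0,0]]))[0]; print(b,np.degrees(q[2]))
go([b[0],b[1],.12],np.degrees(q[2]))
E
```

```text
[ 0.54337636 -0.23923588  0.        ] 23.903828267203973
t 1.7 pos [ 0.2741 -0.6712  0.2186] ori [180.     0.    22.22] F [-0.45  0.51 -1.04] g 0.0 93.0
move [10.315 -7.452  2.465] yaw -0.281
```

Emit:
step_arm(grip=[93,93,93,93,93,93,93,93,93,93,93,93], translation=[[0.5,-0.36,0.1],[1.3,-0.94,0.2],[2.2,-1.6,0.4],[3.1,-2.25,0.6],[4.0,-2.9,0.8],[4.9,-3.55,1.0],[5.8,-4.2,1.3],[6.7,-4.85,1.6],[7.6,-5.5,1.8],[8.5,-6.15,2.0],[9.4,-6.8,2.2],[10.0,-7.25,2.3]], yaw=[0,0,-0.1,-0.1,-0.2,-0.2,-0.28,-0.28,-0.28,-0.28,-0.28,-0.28])

```text
time_s: 2.7
ee_pos: [0.5245, -0.268, 0.1297]
orientation: [180.0, -0.0, 23.9]
wrist_force: [0.9, 0.0, 0.1]
gripper_width: 1.001
grasp_force: 0.0
```

Emit:
step_arm(grip=[93,93,93,93,93], translation=[[0.2,-0.12,0.1],[0.3,-0.2,0.17],[0.315,-0.2,0.17],[0.315,-0.2,0.17],[0.315,-0.2,0.17]], yaw=[0,0,0,0,0])

```text
time_s: 3.12
ee_pos: [0.531, -0.2593, 0.1235]
orientation: [180.0, 0.0, 23.7]
wrist_force: [-0.2, -1.6, 0.1]
gripper_width: 0.998
grasp_force: 0.0
```

Run:
```python
from fit import *
q=np.load("template.npy"); b=pts(q,np.array([[-.02,0,0]]))[0]
st=arm.sense(); w=imaging.snapshot("wrist"); save("w1.png",w["img"]); print(w["fov_y"],w["cx"],w["cy"],np.round(w["tool_from_camera"],4).tolist())
go([b[0],b[1],.026],np.degrees(q[2]))
```

```text
67.86733775872754 327.79955283522315 234.90529079032729 [[-0.0012, -0.9626, -0.271, 0.0758], [1.0, -0.0011, -0.0004, 0.0003], [0.0001, -0.271, 0.9626, -0.1656], [0.0, 0.0, 0.0, 1.0]]
t 3.17 pos [ 0.531  -0.2593  0.1236] ori [1.7995e+02 2.0000e-02 2.3730e+01] F [-0.16 -0.01  0.32] g 0.0 93.3
move [ 0.485 -0.336  2.439] yaw -0.029
```

View pics/w1.png

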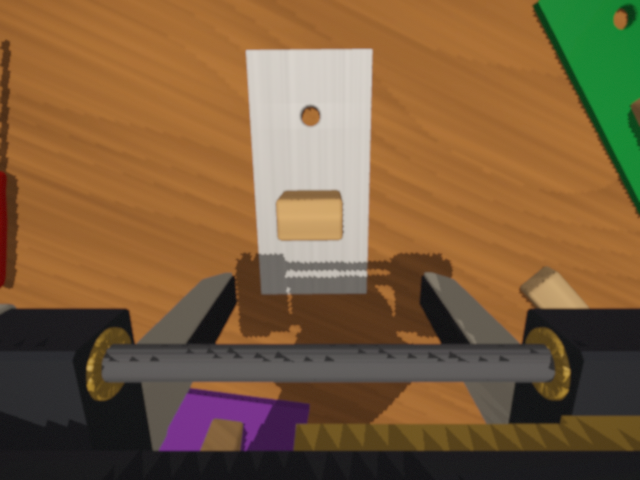

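The wrist view shows the white plate with its hole at (310,116) and block at (310,216), nearly parallel to the tool and about 13 mm to the left, which agrees with the fit.

Emit:
step_arm(grip=[93,93,93,93,93,93,93,93], translation=[[0.25,-0.17,0.2],[0.485,-0.336,0.6],[0.485,-0.336,1.1],[0.485,-0.336,1.6],[0.485,-0.336,2.1],[0.485,-0.336,2.35],[0.485,-0.336,2.44],[0.485,-0.336,2.44]], yaw=[-0.03,-0.03,-0.03,-0.03,-0.03,-0.03,-0.03,-0.03])

```text
time_s: 3.83
ee_pos: [0.5438, -0.237, 0.0248]
orientation: [-179.9, 0.1, 24.1]
wrist_force: [-0.2, 0.7, -0.1]
gripper_width: 0.997
grasp_force: 0.0
```

Run:
```python
from fit import *
q=np.load("template.npy"); b=pts(q,np.array([[-.02,0,0]]))[0]
go([b[0],b[1],.026],np.degrees(q[2]))
```

```text
t 3.83 pos [ 0.5438 -0.237   0.0248] ori [-1.7994e+02  6.0000e-02  2.4060e+01] F [-0.2   0.65 -0.08] g 0.0 92.8
move [-0.034  0.047 -0.029] yaw 0.026
```

Within tolerance. Next I'll close and lift slowly.

Emit:
step_arm(grip=[60,50,42,40,40,40,40,40,40,40], translation=[[-0.03,0.04,0],[-0.03,0.04,0],[-0.03,0.04,0],[-0.03,0.04,0],[-0.03,0.04,0],[-0.03,0.04,0],[-0.03,0.04,0],[-0.03,0.04,0],[-0.03,0.04,0],[-0.03,0.04,0]], yaw=[0,0,0,0,0,0,0,0,0,0])

```text
time_s: 4.67
ee_pos: [0.5439, -0.2391, 0.0257]
orientation: [180.0, -0.0, 24.1]
wrist_force: [-0.3, 0.1, 1.8]
gripper_width: 0.493
grasp_force: 30.0
```

Run:
```python
from fit import *
go([.5,0,.15],-8.8)
```

```text
t 4.67 pos [ 0.5439 -0.2391  0.0257] ori [ 1.7999e+02 -1.0000e-02  2.4080e+01] F [-0.28  0.1   1.82] g 30.0 45.9
move [ 1.437 -5.904 -3.108] yaw 5.48
```

Emit:
step_arm(grip=[40,40,40,40,40,40,40,40,40,40,40,40], translation=[[0,0,-0.05],[0,0,-0.15],[0,0,-0.35],[0,0,-0.65],[0,0,-1.0],[0,0,-1.4],[0,0,-1.8],[0,0,-2.2],[0,0,-2.5],[0,0,-2.75],[0,0,-2.9],[0,0,-2.9]], yaw=[0,0,0,0,0,0,0,0,0,0,0,0])

```text
time_s: 5.67
ee_pos: [0.5443, -0.2392, 0.1433]
orientation: [179.9, -0.1, 24.1]
wrist_force: [0.4, 0.9, -4.3]
gripper_width: 0.491
grasp_force: 30.0
```

Run:
```python
from fit import *
w=imaging.snapshot("wrist"); save("w2.png",w["img"])
j=np.load("jig.npy")
# template hole held at dowel + 14+~6 mm in x for placing
b=pts(j,np.array([[.06+.02-.07,-.0135,.0]]))[0]; print(b)
go([b[0],b[1],.14],np.degrees(j[2]))
```

```text
[0.56300853 0.21190349 0.        ]
t 5.72 pos [ 0.5439 -0.2391  0.1423] ori [ 1.7996e+02 -4.0000e-02  2.4080e+01] F [ 0.76  0.38 -4.69] g 30.0 46.1
move [  5.035 -10.099   0.054] yaw 5.479
```

View pics/w2.png

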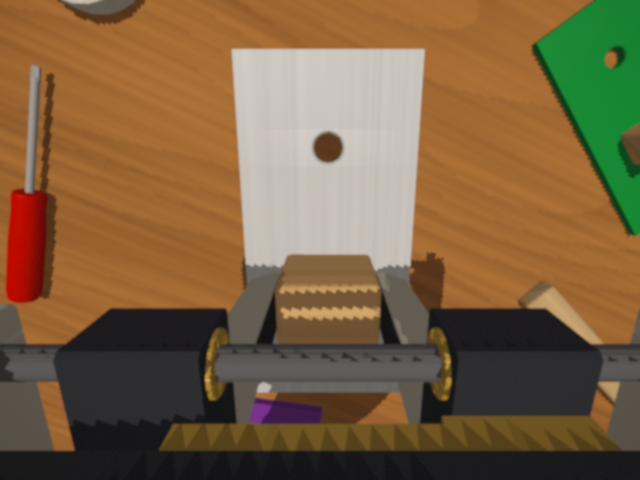

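The plate is held level; its front corners are at (233,49) and (424,49) and its hole is at (328,147). I'll carry it over.

Emit:
step_arm(grip=[40,40,40,40,40,40,40,40,40,40,40,40], translation=[[0.05,-0.1,0],[0.15,-0.3,0],[0.3,-0.6,0],[0.5,-1.0,0],[0.75,-1.5,0],[1.03,-2.06,0],[1.31,-2.62,0],[1.59,-3.18,0],[1.87,-3.74,0],[2.15,-4.3,0],[2.43,-4.86,0],[2.71,-5.42,0]], yaw=[0,0,0,0,0,0,0,0,0,0,0,0])

```text
time_s: 6.72
ee_pos: [0.5535, 0.0061, 0.1411]
orientation: [-179.9, 0.1, 24.2]
wrist_force: [1.0, -0.2, -3.7]
gripper_width: 0.491
grasp_force: 30.0
```

Emit:
step_arm(grip=[40,40,40,40,40,40,40,40,40,40,40,40], translation=[[0.28,-0.56,0],[0.56,-1.12,0],[0.84,-1.68,0],[1.12,-2.24,0],[1.4,-2.8,0],[1.65,-3.3,0],[1.87,-3.74,0],[2.04,-4.1,0],[2.17,-4.35,0],[2.25,-4.52,0],[2.32,-4.65,0],[2.32,-4.67,0]], yaw=[0.3,0.8,1.3,1.9,2.5,3.1,3.7,4.3,4.8,5.2,5.48,5.48])

```text
time_s: 7.72
ee_pos: [0.5614, 0.2147, 0.1408]
orientation: [-180.0, 0.1, -8.7]
wrist_force: [-0.1, 0.7, -4.5]
gripper_width: 0.489
grasp_force: 30.0
```

Run:
```python
from fit import *
st=arm.sense(); w=imaging.snapshot("wrist"); save("w3.png",w["img"]); np.save("w3.npy",dict(w=w,st=st),allow_pickle=True)
j=np.load("jig.npy"); b=pts(j,np.array([[.06+.02-.07,-.0135,.0]]))[0]
go([b[0],b[1],.14],np.degrees(j[2]))
# where slot should show
f=240/np.tan(np.radians(w["fov_y"])/2); T=np.eye(4); T[:3,:3]=Ro.from_euler("xyz",st["orientation"],degrees=True).as_matrix(); T[:3,3]=st["ee_pos"]
C=np.linalg.inv(T@w["tool_from_camera"])
for P in([.06,-.012,.018],[.13,.0342,.018],[.13,.0342,.036],[.13,-.07,.018],[-.13,.0342,.036]):
    c=C@np.append(pts(j,np.array([P]))[0],1); print(P,f*c[0]/c[2]+w["cx"],f*c[1]/c[2]+w["cy"])
```

```text
t 7.77 pos [0.5614 0.2137 0.1409] ori [ 1.7999e+02  8.0000e-02 -8.6100e+00] F [-0.57 -0.04 -4.45] g 30.0 46.0
move [0.047 0.039 0.022] yaw 0.031
[0.06, -0.012, 0.018] 329.38349145851396 165.4089583035129
[0.13, 0.0342, 0.018] 267.37318847906613 69.66519467158923
[0.13, 0.0342, 0.036] 263.1372684874059 65.17206532304789
[0.13, -0.07, 0.018] 407.6749184703619 69.78743104342001
[-0.13, 0.0342, 0.036] 277.2711659171332 383.1511703738071
```

View pics/w3.png

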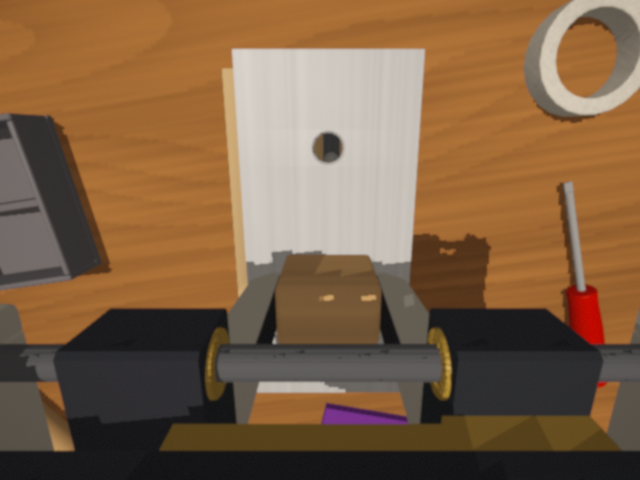

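Run:
```python
from fit import *
from scipy.optimize import least_squares
j=np.load("jig.npy")
for n in("top0.npy","scene0.npy"):
    s=np.load(n,allow_pickle=True).item(); g=s["img"].mean(2).astype(np.float32)
    xs=np.arange(.036,.085,.002); 
    for z in (.018,.026):
        v=[]
        for x in xs:
            u=topix(s,pts(j,np.array([[x,-.012,z]]))[0]); v.append(int(cv2.getRectSubPix(g,(1,1),tuple(map(float,u)))[0,0]))
        print(n,z,list(zip((xs*1000).round().astype(int).tolist(),v)))
d=np.load("w3.npy",allow_pickle=True).item(); w=d["w"]; f=240/np.tan(np.radians(w["fov_y"])/2); C=np.linalg.inv(w["tool_from_camera"])
P=np.array([[.05,0,.008],[.095,.045,.008],[.095,-.045,.008]]); U=np.array([[328,147],[233,49],[424,49]])
def pr(v):
    R=Ro.from_euler("xyz",[180,v[3],v[4]],degrees=True).as_matrix(); X=P@R.T+v[:3]; X=np.c_[X,np.ones(3)]@C.T
    return X[:,:2]/X[:,2:3]*f+[w["cx"],w["cy"]]
r=least_squares(lambda v:(pr(v)-U).ravel(),[.02,0,.026,0,0]); print("plate in tool x,y,z",r.x,r.cost)
v=r.x; R=Ro.from_euler("xyz",[180,v[3],v[4]],degrees=True).as_matrix(); print("hole in tool",R@[.05,0,0]+v[:3])
```

```text
top0.npy 0.018 [(36, 118), (38, 116), (40, 114), (42, 114), (44, 115), (46, 116), (48, 116), (50, 116), (52, 114), (54, 113), (56, 110), (58, 104), (60, 123), (62, 144), (64, 164), (66, 176), (68, 166), (70, 147), (72, 123), (74, 116), (76, 115), (78, 116), (80, 116), (82, 117), (84, 118)]
top0.npy 0.026 [(36, 120), (38, 119), (40, 118), (42, 119), (44, 119), (46, 120), (48, 121), (50, 117), (52, 115), (54, 113), (56, 109), (58, 121), (60, 145), (62, 172), (64, 192), (66, 179), (68, 156), (70, 129), (72, 120), (74, 119), (76, 120), (78, 117), (80, 119), (82, 121), (84, 127)]
scene0.npy 0.018 [(36, 100), (38, 83), (40, 80), (42, 80), (44, 79), (46, 79), (48, 79), (50, 80), (52, 80), (54, 79), (56, 79), (58, 83), (60, 88), (62, 111), (64, 125), (66, 126), (68, 117), (70, 101), (72, 87), (74, 81), (76, 80), (78, 80), (80, 80), (82, 80), (84, 80)]
scene0.npy 0.026 [(36, 137), (38, 105), (40, 85), (42, 82), (44, 80), (46, 78), (48, 84), (50, 81), (52, 79), (54, 84), (56, 81), (58, 79), (60, 80), (62, 109), (64, 132), (66, 144), (68, 145), (70, 137), (72, 108), (74, 91), (76, 79), (78, 79), (80, 86), (82, 79), (84, 79)]
plate in tool x,y,z [2.02294728e-02 5.50636787e-05 3.29465163e-02 3.04154088e+00
 1.22051097e-01] 0.05624293197611438
hole in tool [0.07015893 0.00016142 0.03029352]
```

The dowel shows as a bright spot at jig x of about 65 mm. That puts the hole target at 80 mm, so TCP jig x is 10 mm, with a fence gap of about 2.7 mm.

Emit:
step_arm(grip=[40,40,40,40,40,40,40,40,40,40], translation=[[0.03,0.02,0.1],[0.045,0.04,0.3],[0.045,0.04,0.6],[0.045,0.04,0.9],[0.045,0.04,1.2],[0.045,0.04,1.5],[0.045,0.04,1.7],[0.045,0.04,1.8],[0.045,0.04,1.85],[0.045,0.04,1.85]], yaw=[0.03,0.03,0.03,0.03,0.03,0.03,0.03,0.03,0.03,0.03])

```text
time_s: 8.6
ee_pos: [0.5643, 0.2096, 0.0671]
orientation: [180.0, 0.0, -9.0]
wrist_force: [-0.2, -0.6, -4.3]
gripper_width: 0.489
grasp_force: 30.0
```

Run:
```python
from fit import *
j=np.load("jig.npy"); b=pts(j,np.array([[.01,-.0135,.0]]))[0]
go([b[0],b[1],.066],np.degrees(j[2]))
s=imaging.snapshot("top"); im=s["img"]
st=arm.sense(); h=np.radians(st["orientation"][2]); p=st["ee_pos"]; q=np.array([p[0]+.0202*np.cos(h),p[1]+.0202*np.sin(h),h,p[2]-.026])
o=[180,150]; crop=cv2.resize(im[150:300,180:340],None,fx=4,fy=4,interpolation=cv2.INTER_CUBIC)
for Q,P,col in((q,[[.05,0,.008],[.095,.045,.008],[.095,-.045,.008],[-.095,.045,.008],[-.095,-.045,.008]],(255,0,0)),(j,[[.13,.0342,.036],[-.13,.0342,.036],[.13,.0562,.036],[-.13,.0562,.036]],(0,0,255))):
    for x in pts(Q,np.array(P)):
        u=(topix(s,x)-o+.5)*4; cv2.circle(crop,tuple(int(v) for v in u),2,col,-1)
save("crop2.png",crop)
```

```text
t 8.6 pos [0.5643 0.2096 0.0671] ori [ 1.7998e+02  3.0000e-02 -8.9800e+00] F [-0.24 -0.6  -4.28] g 30.0 45.5
move [-0.04  -0.051  0.028] yaw -0.031
```

View pics/crop2.png

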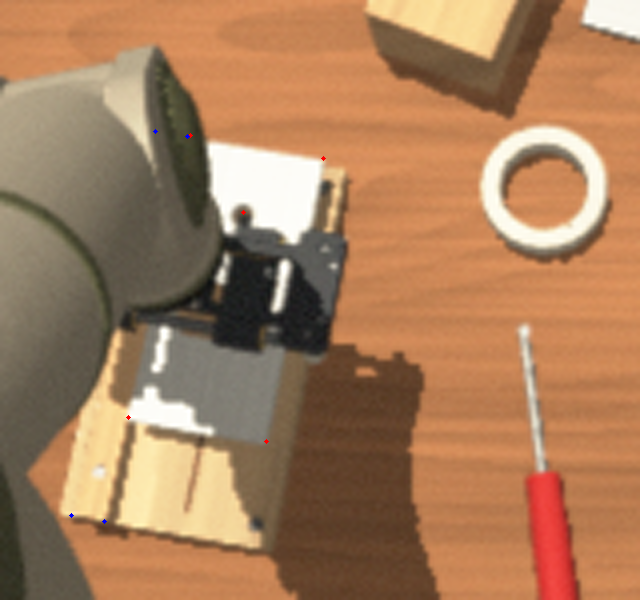

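The red dots are the predicted corners and hole. They land on the visible plate at (323,158), (128,418), (266,441) and (243,212), clear of the fence. I'll lower gently.

Emit:
step_arm(grip=[40,40,40,40,40,40], translation=[[-0.02,-0.02,0.02],[-0.04,-0.04,0.05],[-0.04,-0.04,0.1],[-0.04,-0.04,0.15],[-0.04,-0.04,0.18],[-0.04,-0.04,0.18]], yaw=[-0.03,-0.03,-0.03,-0.03,-0.03,-0.03])

```text
time_s: 9.15
ee_pos: [0.5629, 0.2115, 0.0601]
orientation: [180.0, 0.0, -8.8]
wrist_force: [0.1, 0.7, -4.2]
gripper_width: 0.495
grasp_force: 30.0
```

Emit:
step_arm(grip=[40,40,40,40], translation=[[0,0,0.04],[0,0,0.08],[0,0,0.11],[0,0,0.11]], yaw=[0,0,0,0])

```text
time_s: 9.48
ee_pos: [0.5629, 0.2115, 0.0557]
orientation: [180.0, 0.0, -8.8]
wrist_force: [-0.6, 1.0, -4.2]
gripper_width: 0.493
grasp_force: 30.0
```

Run:
```python
from fit import *
j=np.load("jig.npy"); b=pts(j,np.array([[.01,-.012,.0]]))[0]
go([b[0],b[1],.052],np.degrees(j[2]))
```

```text
t 9.48 pos [0.5629 0.2115 0.0557] ori [ 1.7999e+02  2.0000e-02 -8.8000e+00] F [-0.64  1.02 -4.21] g 30.0 45.8
move [ 0.002 -0.048  0.092] yaw -0.001
```

Emit:
step_arm(grip=[40,40,40,40,40], translation=[[0,-0.01,0],[0,-0.02,0],[0,-0.03,0],[0,-0.04,0],[0,-0.045,0]], yaw=[0,0,0,0,0])

```text
time_s: 9.9
ee_pos: [0.5633, 0.2133, 0.0561]
orientation: [180.0, -0.0, -8.8]
wrist_force: [0.3, -1.0, -3.9]
gripper_width: 0.495
grasp_force: 30.0
```

Emit:
step_arm(grip=[40,40,40,40,40], translation=[[0,0,0.02],[0,0,0.04],[0,0,0.06],[0,0,0.07],[0,0,0.07]], yaw=[0,0,0,0,0])

```text
time_s: 10.32
ee_pos: [0.5632, 0.2133, 0.053]
orientation: [180.0, 0.0, -8.8]
wrist_force: [-0.7, -1.1, -4.3]
gripper_width: 0.492
grasp_force: 30.0
```

Emit:
step_arm(grip=[40,40,40,40], translation=[[0,0,0.015],[0,0,0.03],[0,0,0.04],[0,0,0.04]], yaw=[0,0,0,0])

```text
time_s: 10.65
ee_pos: [0.5633, 0.2134, 0.0516]
orientation: [-180.0, 0.0, -8.8]
wrist_force: [-0.2, -0.1, -2.5]
gripper_width: 0.494
grasp_force: 30.0
```

Emit:
step_arm(grip=[40,40,40,40], translation=[[0,0,0.015],[0,0,0.03],[0,0,0.04],[0,0,0.04]], yaw=[0,0,0,0])

```text
time_s: 10.98
ee_pos: [0.5629, 0.2134, 0.0506]
orientation: [-180.0, 0.0, -8.8]
wrist_force: [-4.1, -0.2, 6.0]
gripper_width: 0.493
grasp_force: 30.0
```

Emit:
step_arm(grip=[40,40], translation=[[0,0,0.01],[0,0,0.015]], yaw=[0,0])

```text
time_s: 11.15
ee_pos: [0.5627, 0.2134, 0.0502]
orientation: [-180.0, 0.0, -8.8]
wrist_force: [-4.8, -0.4, 10.2]
gripper_width: 0.493
grasp_force: 30.0
```

Run:
```python
from fit import *
from scipy.optimize import least_squares
w=imaging.snapshot("wrist"); save("w4.png",w["img"])
s=arm.sense(); print(s["ee_pos"],s["wrist_force"],s["moment"],s["orientation"])
```

```text
[0.56264999 0.21344407 0.05009942] [-5.14682267  0.17997182  8.31477646] [-0.23841037  0.78150302  0.01597003] [-1.79988298e+02  4.76610316e-02 -8.78772712e+00]
```

View pics/w4.png

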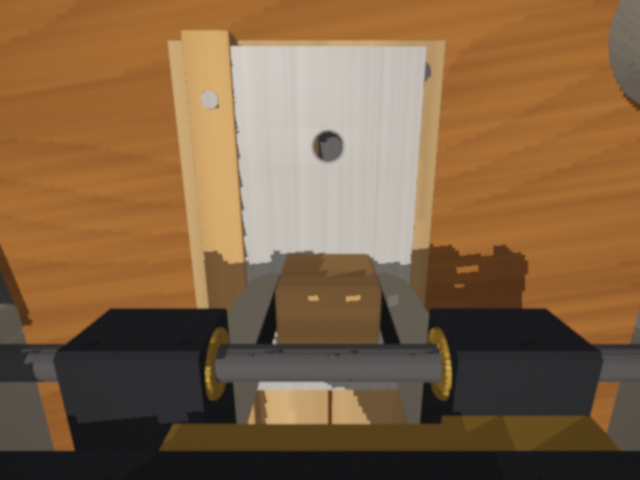

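The front edge rose from row 49 to 45 and the slot is visible through the hole, so the plate is pivoting against the pad friction. Contact force is about 13 N. I'll keep going in small steps.

Emit:
step_arm(grip=[40,40], translation=[[0,0,0.006],[0,0,0.012]], yaw=[0,0])

```text
time_s: 11.37
ee_pos: [0.5625, 0.2135, 0.0497]
orientation: [-180.0, 0.1, -8.8]
wrist_force: [-6.5, 0.1, 8.7]
gripper_width: 0.49
grasp_force: 30.0
```

Emit:
step_arm(grip=[40,40], translation=[[0,0,0.006],[0,0,0.012]], yaw=[0,0])

```text
time_s: 11.53
ee_pos: [0.5623, 0.2135, 0.0492]
orientation: [-180.0, 0.1, -8.8]
wrist_force: [-7.2, -0.4, 9.6]
gripper_width: 0.493
grasp_force: 30.0
```

Emit:
step_arm(grip=[40,40], translation=[[-0.01,0,0.006],[-0.02,0,0.012]], yaw=[0,0])

```text
time_s: 11.7
ee_pos: [0.5619, 0.2136, 0.0487]
orientation: [-180.0, 0.0, -8.8]
wrist_force: [-4.6, -0.6, 8.3]
gripper_width: 0.491
grasp_force: 30.0
```

Emit:
step_arm(grip=[40,40], translation=[[-0.01,0,0.006],[-0.02,0,0.012]], yaw=[0,0])

```text
time_s: 11.87
ee_pos: [0.5616, 0.2136, 0.0483]
orientation: [-180.0, -0.0, -8.8]
wrist_force: [-4.1, -0.5, 7.7]
gripper_width: 0.49
grasp_force: 30.0
```

Emit:
step_arm(grip=[40,40], translation=[[-0.005,0,0.005],[-0.01,0,0.01]], yaw=[0,0])

```text
time_s: 12.03
ee_pos: [0.5614, 0.2137, 0.0479]
orientation: [-180.0, -0.0, -8.8]
wrist_force: [-4.0, -1.5, 6.6]
gripper_width: 0.493
grasp_force: 30.0
```

Emit:
step_arm(grip=[40,40], translation=[[-0.005,0,0.005],[-0.01,0,0.01]], yaw=[0,0])

```text
time_s: 12.2
ee_pos: [0.5614, 0.2136, 0.0478]
orientation: [-180.0, -0.1, -8.8]
wrist_force: [-3.7, -1.6, 11.3]
gripper_width: 0.493
grasp_force: 30.0
```

A stiffer rise at z = 0.0478, where it was expected, means the tail is on the bed. I'll release and look.

Emit:
step_arm(grip=[47,50,54,60,66,66], translation=[[0,0,-0.01],[0,0,-0.01],[0,0,-0.01],[0,0,-0.01],[0,0,-0.01],[0,0,-0.01]], yaw=[0,0,0,0,0,0])

```text
time_s: 12.7
ee_pos: [0.5609, 0.2137, 0.0469]
orientation: [180.0, 0.0, -8.8]
wrist_force: [0.3, -0.3, 0.3]
gripper_width: 0.703
grasp_force: 0.0
```

Emit:
step_arm(grip=[66,66,66,66,66,60,40,20,0,0,0], translation=[[0,0,-0.1],[0,0,-0.4],[0,0,-0.9],[0,0,-1.3],[0.2,0,-1.5],[0.6,0,-1.5],[0.95,0,-1.5],[0.95,0,-1.5],[0.95,0,-1.5],[0.95,0,-1.5],[0.95,0,-1.5]], yaw=[0,0,0,0,0,0,0,0,0,0,0])

```text
time_s: 13.62
ee_pos: [0.5975, 0.2081, 0.1072]
orientation: [180.0, 0.0, -8.8]
wrist_force: [0.0, 0.5, 0.1]
gripper_width: 0.337
grasp_force: 0.0
```

Run:
```python
from fit import *
w=imaging.snapshot("wrist"); save("w5.png",w["img"])
j=np.load("jig.npy"); b=pts(j,np.array([[.046,-.012,.0]]))[0]
go([b[0],b[1],.045],np.degrees(j[2]))
```

```text
t 13.67 pos [0.5976 0.2082 0.1071] ori [ 1.7999e+02  5.0000e-02 -8.7700e+00] F [ 0.66  0.18 -0.04] g 0.0 27.1
move [0.033 0.002 1.553] yaw 0.005
```

View pics/w5.png

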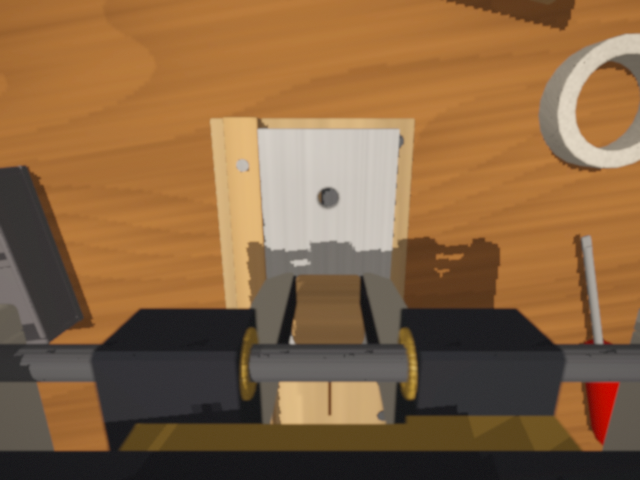

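The plate rests tail-down with its nose on the dowel and the hole at (328,197), about 13 mm short. Now I'll lower the shut fingers in front of the block and nudge towards the tail.

Emit:
step_arm(grip=[0,0,0,0,0,0,0,0,0,0,0], translation=[[0.03,0,0.1],[0.03,0,0.3],[0.03,0,0.6],[0.03,0,0.9],[0.03,0,1.2],[0.03,0,1.4],[0.03,0,1.5],[0.03,0,1.53],[-0.02,0,1.53],[-0.08,0,1.53],[-0.14,0,1.53]], yaw=[0,0,0,0,0,0,0,0,0,0,0])

```text
time_s: 14.58
ee_pos: [0.593, 0.2089, 0.0464]
orientation: [-180.0, -0.0, -8.8]
wrist_force: [-0.1, -0.1, 0.9]
gripper_width: 0.006
grasp_force: 0.0
```

Emit:
step_arm(grip=[0,0,0,0,0,0], translation=[[-0.02,0,0],[-0.04,0,0],[-0.06,0,0],[-0.08,0,0],[-0.1,0,0],[-0.12,0,0]], yaw=[0,0,0,0,0,0])

```text
time_s: 15.08
ee_pos: [0.5882, 0.2095, 0.0459]
orientation: [-180.0, -0.0, -8.8]
wrist_force: [-0.2, -0.2, -0.8]
gripper_width: 0.004
grasp_force: 0.0
```

Emit:
step_arm(grip=[0,0,0,0,0,0], translation=[[-0.02,0,0],[-0.04,0,0],[-0.06,0,0],[-0.08,0,0],[-0.1,0,0],[-0.12,0,0]], yaw=[0,0,0,0,0,0])

```text
time_s: 15.58
ee_pos: [0.5839, 0.2101, 0.0459]
orientation: [-180.0, -0.1, -8.8]
wrist_force: [1.7, -0.1, -1.6]
gripper_width: 0.006
grasp_force: 0.8
```

Emit:
step_arm(grip=[0,0,0,0,0,0], translation=[[-0.015,0,0],[-0.03,0,0],[-0.045,0,0],[-0.06,0,0],[-0.075,0,0],[-0.09,0,0]], yaw=[0,0,0,0,0,0])

```text
time_s: 16.08
ee_pos: [0.5799, 0.2108, 0.0459]
orientation: [-180.0, -0.0, -8.8]
wrist_force: [3.0, 0.2, -1.1]
gripper_width: 0.007
grasp_force: 0.8
```

Emit:
step_arm(grip=[0,0,0,0,0,0], translation=[[-0.015,0,0],[-0.03,0,0],[-0.045,0,0],[-0.06,0,0],[-0.075,0,0],[-0.09,0,0]], yaw=[0,0,0,0,0,0])

```text
time_s: 16.58
ee_pos: [0.5762, 0.2113, 0.0459]
orientation: [180.0, 0.0, -8.8]
wrist_force: [1.6, -0.2, -1.6]
gripper_width: 0.008
grasp_force: 0.8
```

Emit:
step_arm(grip=[0,0,0,0], translation=[[-0.01,0,0],[-0.02,0,0],[-0.03,0,0],[-0.04,0,0]], yaw=[0,0,0,0])

```text
time_s: 16.92
ee_pos: [0.5746, 0.2115, 0.0459]
orientation: [180.0, 0.0, -8.8]
wrist_force: [1.1, -0.3, -0.9]
gripper_width: 0.006
grasp_force: 0.6
```

Emit:
step_arm(grip=[0,0,0,0], translation=[[-0.01,0,0],[-0.02,0,0],[-0.03,0,0],[-0.04,0,0]], yaw=[0,0,0,0])

```text
time_s: 17.25
ee_pos: [0.5728, 0.2118, 0.0459]
orientation: [180.0, 0.0, -8.8]
wrist_force: [-0.2, 0.8, -0.1]
gripper_width: 0.007
grasp_force: 0.0
```

```bash
cat > look.py <<'E'
from fit import *
from scipy.optimize import least_squares
import sys
st=arm.sense(); w=imaging.snapshot("wrist"); save(sys.argv[1],w["img"])
j=np.load("jig.npy"); print("tcp jig",(pts([0,0,-j[2]],(st["ee_pos"]-[j[0],j[1],0])[None])[0]*1000).round(1),"F",st["wrist_force"].round(1),st["time_s"])
T=np.eye(4); T[:3,:3]=Ro.from_euler("xyz",st["orientation"],degrees=True).as_matrix(); T[:3,3]=st["ee_pos"]
s=dict(w,view=np.linalg.inv(T@w["tool_from_camera"]))
hs=imaging.search_frame("wrist","hole"); print([(np.round(h["pixel"],1).tolist(),round(h["confidence"],2)) for h in hs[:3]])
for z in(.026,.034): 
    if hs: p=toworld(s,hs[0]["pixel"],z); print("hole jig at z",z,(pts([0,0,-j[2]],(p-[j[0],j[1],0])[None])[0]*1000).round(1))
E
python3 look.py w6.png
```

```text
tcp jig [ 19.7 -12.1  45.9] F [-0.2  0.8 -0.1] 17.25
[([321.1, 200.6], 0.85)]
hole jig at z 0.026 [62.1 -8.5 26. ]
hole jig at z 0.034 [63.6 -8.6 34. ]
```

The force fell to zero, so it has probably dropped on. I'll back off, raise the tool and check.

Emit:
step_arm(grip=[0,0,0,0,0,0,0,0,0,0], translation=[[0.03,0,0],[0.08,0,0],[0.1,0,-0.2],[0.1,0,-0.6],[0.1,0,-1.1],[-0.3,0,-1.6],[-0.6,0,-2.1],[-0.8,0,-2.4],[-0.8,0,-2.5],[-0.8,0,-2.5]], yaw=[0,0,0,0,0,0,0,0,0,0])

```text
time_s: 18.18
ee_pos: [0.5422, 0.2171, 0.1471]
orientation: [-179.9, -0.1, -8.8]
wrist_force: [0.1, -0.3, 0.5]
gripper_width: 0.004
grasp_force: 0.0
```

```bash
python3 look.py w7.png
python3 - <<'E'
from fit import *
im=cv2.imread("pics/w7.png"); a=cv2.resize(im[80:380,200:440],(480,600))
imaging.snapshot("scene"); s=imaging.snapshot("scene"); b=cv2.resize(s["img"][260:350,290:430,::-1],None,fx=2.25,fy=2.25,interpolation=cv2.INTER_CUBIC)
c=np.zeros((600,800,3),np.uint8); c[:,:480]=a; c[:b.shape[0],480:480+b.shape[1]]=b[:,:320]
cv2.imwrite("pics/c7.png",c)
E
```

```text
tcp jig [-11.4 -11.5 147.1] F [ 0.1 -0.3  0.5] 18.1833
[([330.8, 172.7], 0.76), ([328.7, 404.5], 0.62)]
hole jig at z 0.026 [ 35.4 -13.6  26. ]
hole jig at z 0.034 [ 36.2 -13.5  34. ]
```

View pics/c7.png

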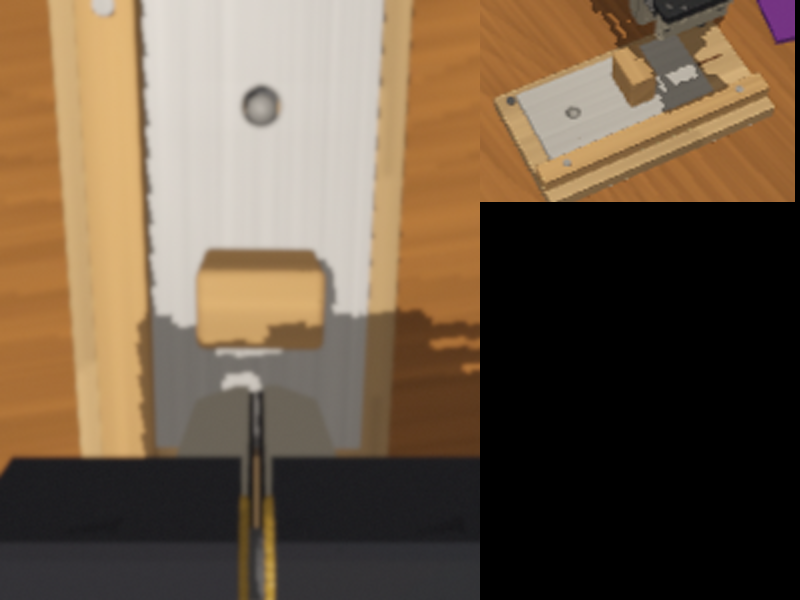

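Run:
```python
from fit import *
st=arm.sense(); w=imaging.snapshot("wrist"); j=np.load("jig.npy")
T=np.eye(4); T[:3,:3]=Ro.from_euler("xyz",st["orientation"],degrees=True).as_matrix(); T[:3,3]=st["ee_pos"]
s=dict(w,view=np.linalg.inv(T@w["tool_from_camera"]))
J=lambda p:(pts([0,0,-j[2]],(p-[j[0],j[1],0])[None])[0]*1000).round(1)
g=w["img"].astype(float).min(2)   # white plate: high min channel
def edges(r):
    d=np.diff(cv2.GaussianBlur(g[r-2:r+3].mean(0)[None],(3,1),0)[0]); a=d[262:290].argmax()+262.5; b=d[370:405].argmin()+370.5; return a,b
for r in(60,80,100,120,132,160,180):
    a,b=edges(r); print(r,a,b,[(J(toworld(s,(a,r),z))[1],J(toworld(s,(b,r),z))[1]) for z in(.026,.034)])
print("hole",J(toworld(s,(330.5,132.5),.026)))
col=g[20:130,320:340].mean(1); r=np.diff(col).argmax()+20.5; print("front edge row",r,J(toworld(s,(330,r),.026)))
s=imaging.snapshot("scene")
for z in(.018,.022,.026):
    q=pts(j,np.array([[.065-.05,-.012,0]]))[0]; print(z,[topix(s,p).round(1).tolist() for p in pts([q[0],q[1],j[2],z],np.array([[.095,.045,.008],[.095,-.045,.008]]))])
```

```text
60 270.5 404.5 [(np.float64(29.2), np.float64(-68.3)), (np.float64(28.1), np.float64(-66.7))]
80 268.5 390.5 [(np.float64(31.3), np.float64(-58.7)), (np.float64(30.1), np.float64(-57.4))]
100 269.5 389.5 [(np.float64(31.2), np.float64(-58.6)), (np.float64(30.0), np.float64(-57.3))]
120 269.5 388.5 [(np.float64(31.9), np.float64(-58.5)), (np.float64(30.6), np.float64(-57.2))]
132 269.5 387.5 [(np.float64(32.3), np.float64(-58.1)), (np.float64(31.0), np.float64(-56.8))]
160 270.5 386.5 [(np.float64(32.5), np.float64(-58.3)), (np.float64(31.2), np.float64(-57.0))]
180 271.5 385.5 [(np.float64(32.4), np.float64(-58.2)), (np.float64(31.1), np.float64(-56.9))]
hole [ 65.5 -14.5  26. ]
front edge row 67.5 [111.3 -14.1  26. ]
0.018 [[323.1, 331.6], [306.4, 302.0]]
0.022 [[323.1, 330.7], [306.4, 301.0]]
0.026 [[323.1, 329.8], [306.3, 300.1]]
```

The plate's width measures 90 to 91 mm at the bed-level height (z = 26 mm) along its visible length, so it lies flat. The hole is at jig x = 65.5 mm with the dowel centred in it, and the yaw error is about 0.01 rad. Nothing is touching the plate, so I'm handing in.

```bash
python3 -c "
from bench import arm
print(arm.hand_in())"
```

```text
the job is handed in; nothing more can be done
None
```

The job is handed in, though the hand-in returned no verdict: by my measurements the template lies flat on the jig bed along the fence, with its hole down over the dowel, and is released. Wrist readings during placing and nudging put contact at about 15 N or less, and it took about 18 s.

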